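# Scrape the casting mould clean and hold it closed

### The job

Take the scraper block by its red grip, wipe the three orange chips off the face of the lower mould half into the black chip tray beside it without touching the chips with the fingers, and put the scraper back on the bench. Then take the grey upper mould half by its rib, set it fully down over the two dowels, and press the closed mould so that its sprung bed sinks about half of its 10 mm travel. Finish while still holding it pressed down like that, without letting go, and leave the glass inserts and the timer as they stand.

Things in the scene. Friction and masses are not known exactly. Their poses are not given: they have to be found in the camera images.
- stand: grey press stand, fixed to the bench (its place and yaw differ from run to run); origin at bench level under the centre of the sprung bed. Its x runs along the line of the two dowels, z up. On its -y side the stand has an open black chip tray, floor 3 mm above the bench, walls 3 mm thick and 18 mm high, outer extent x -78..78 mm, y -131..-43 mm in this frame.
- bed_face (a point): centre of the flat top (parting) face of the lower mould half, an aluminium plate 164 (x) x 96 (y) x 16 mm that is the sprung bed of the stand; same axes as the stand; 46 mm above the bench when not pressed. Two steel dowels, 10 mm thick, stand 20 mm out of the face at x = -62 and +62 mm, y = 0; each is straight for 11 mm, then tapers to 3 mm at its tip.
- bed (a joint): how far the bed is pressed straight down, in m: 0 unpressed, 0.010 at its stop. A spring lifts it: it begins to sink at about 4 N on top and takes 2 N more per mm (about 14 N at half travel). The upper half's own weight sinks it by no more than about 1 mm.
- top_half_mid (a point): centre, 30 mm above its underside, of the grey upper mould half standing on the bench: block 164 (x) x 96 (y) x 22 mm thick, 0.32 to 0.48 kg, with a black grip rib on top, 60 mm long along x, 16 mm thick along y, from 22 to 60 mm above the underside. Two through bores of 12.5 mm at x = -62 and +62 mm, y = 0 take the dowels; it fits either way round. Starts within about 0.7 rad of the stand's yaw.
- scraper_mid (a point): centre, 28 mm above its underside, of the scraper block standing upright on the bench: white foot 96 (x) x 22 (y) x 16 mm high, red grip above it 62 mm long along x, 16 mm thick along y, up to 56 mm above the underside; about 0.12 kg. The foot's long lower edge is the wiping edge; it fits between the dowels, with its x along the stand's x.
- chip_1_mid (a point): centre of an orange hard plastic chip about 17 x 14 x 7 mm lying on the face of the lower mould half, between the dowels, within 37 mm of the middle along the stand's x and from 22 mm to the -y side to 6 mm to the +y side of it
- chip_2_mid (a point): centre of an orange hard plastic chip about 17 x 14 x 7 mm lying on the face of the lower mould half, between the dowels, within 37 mm of the middle along the stand's x and from 22 mm to the -y side to 6 mm to the +y side of it
- chip_3_mid (a point): centre of an orange hard plastic chip about 17 x 14 x 7 mm lying on the face of the lower mould half, between the dowels, within 37 mm of the middle along the stand's x and from 22 mm to the -y side to 6 mm to the +y side of it
- insert_a: bystander: white glass insert, 22 mm wide, 58 mm tall, standing on the bench; origin at its foot
- insert_b: bystander: white glass insert, 22 mm wide, 61 mm tall, standing on the bench; origin at its foot
- the_timer: bystander: cream kitchen-type dial timer with red dial, 48 x 64 x 50 mm, standing on the bench; origin at its underside
Mind the look-alikes: they are no part of the job. Leave any turquoise look-alike of the part that bears scraper_mid alone.

How it is judged (in metres and radians):
On the way, in this order (a step that is already met when the one before it is completed fails the run):
1. all three chips lie in the chip tray while the scraper is held in the fingers (z of each of chip_1_mid, chip_2_mid, chip_3_mid in the frame of stand below 0.018 m and y of chip_1_mid in the frame of stand between -0.131 and -0.043 m and x of chip_1_mid in the frame of stand between -0.078 and 0.078 m and y of chip_2_mid in the frame of stand between -0.131 and -0.043 m and x of chip_2_mid in the frame of stand between -0.078 and 0.078 m and y of chip_3_mid in the frame of stand between -0.131 and -0.043 m and x of chip_3_mid in the frame of stand between -0.078 and 0.078 m and contact force between the fingers and scraper above 1 N), for 0.2 s.
2. the upper half sits fully down on the dowels, with the fingers on it (z of top_half_mid in the frame of bed_face below 0.032 m and horizontal distance between top_half_mid and bed_face below 0.004 m and angle between the x axis of top_half_mid and the x axis of bed_face, either way round below 0.05 rad and angle between top_half_mid's own z axis and vertical below 0.04 rad and contact force between the fingers and top_half above 1 N), for 0.2 s.
At the end, for the whole second after the job is handed in: The program ends while the fingers still hold the upper half pressed: the upper half is fully on the dowels (within 2 mm of touching the face, 4 mm sideways, 0.05 rad), the bed is held 2.5 to 8.5 mm down, all chips lie in the chip tray, and the scraper rests on the bench (all of step 2 and z of each of chip_1_mid, chip_2_mid, chip_3_mid in the frame of stand below 0.018 m and y of chip_1_mid in the frame of stand between -0.131 and -0.043 m and x of chip_1_mid in the frame of stand between -0.078 and 0.078 m and y of chip_2_mid in the frame of stand between -0.131 and -0.043 m and x of chip_2_mid in the frame of stand between -0.078 and 0.078 m and y of chip_3_mid in the frame of stand between -0.131 and -0.043 m and x of chip_3_mid in the frame of stand between -0.078 and 0.078 m and value of joint bed between 0.0025 and 0.0085 m and height (world z) of scraper_mid between 0 and 0.034 m and linear speed of each of scraper, top_half below 0.02 m/s); the arm keeps its last pose, push and grip.
It fails at once if the fingers touch a chip (contact force between the fingers and chip_1 above 0.5 N or contact force between the fingers and chip_2 above 0.5 N or contact force between the fingers and chip_3 above 0.5 N).
It fails at once if a glass insert is pushed over or moved by more than 2 cm (angle between any of insert_a, insert_b's own z axis and vertical above 0.35 rad or distance of any of insert_a, insert_b from where it was at the start of the episode above 0.02 m).
It fails at once if the timer is moved by more than 2 cm (distance of the_timer from where it was at the start of the episode above 0.02 m).
It also fails if it takes over 61 s, if anything falls off the work surface, if the arm or the gripper's body presses on something with over 40 N, if the wrist force passes 120 N, or if a joint passes its speed limit or range.

### The arm

A 7-joint arm with a two-finger parallel gripper is mounted at the origin on a cart in front of the work surface, level with it; the furniture and walls round the work are solid. World frame = base frame: x ahead of the robot, y to its left, z up, the work surface at z = 0. Lengths are in m, angles in degrees, forces in N, time in s.
With the tool pointing down it reaches from about 0.425 to 0.875 m from the base axis. Payload 4.7 kg.
Tool frame: the origin (TCP) lies on the centre line of the jaws, within the pads' length; the fingertips stand 25 mm ahead of it and the grasp point (between the pads) lies 6 mm ahead of it; z points along the fingers, y is the direction in which the jaws open and shut (so a half turn about z gives the same grasp; the last joint's range is limited). The gripper opens to 87 mm and grips with 3 to 60 N. Pads are 19 mm wide; open, the fingers measure 117 mm over their backs; the gripper's body (75 mm by 190 mm) begins 51 mm behind the grasp point.
Start: joints at [-69.895, 18.392, -4.016, 83.108, 1.295, 78.541, -3.26], TCP at [0.215, 0.613, 0.248] pointing down, gripper open.
Joint ranges: [-163.93, 163.93], [-17.29, 119.83], [-79.2, 71.16], [3.27, 140.29], [-89.18, 269.18], [5.43, 117.66], [-154.24, 154.24]. Speed limits (degrees/s): [147.25, 147.25, 180, 180, 180, 180, 180].

### API

Orientations are given as [roll, pitch, yaw] about the fixed x, y, z axes, in that order (R = Rz(yaw) Ry(pitch) Rx(roll)).
In Python, from cell import env gives the robot as it stands.
- The arm moves only by the shell command python3 -m creep 'ROWS' [OPENING] [FORCE]. ROWS is JSON, a list of rows, each an object of numbers: "tx", "ty", "tz": the shift along the tool's x, y, z in m; "rx", "ry", "rz": the turn, a rotation vector about the tool's x, y, z in degrees. In form: [{"tx": .., "ty": .., "tz": .., "rx": .., "ry": .., "rz": ..}, ...]. A call has 1 to 20 rows; each row shifts and turns the commanded pose from where the row before left it, along the tool's axes as they then stand; what a row does not reach is not made up. A row lasts 1/8 s, in which the tool goes at most 62.5 mm and 10.7 degrees, less where a joint would pass 70% of its speed; a pose out of reach is approached as far as the arm can. A call is refused whole if a number of a shift passes 0.0625 or a number of a turn 10.7, either way. A call with a gripper value outside its range is refused whole. OPENING is the finger opening in m, from 0 to 0.087, set as the call begins (- or left out, the last holds). The fingers move at their own pace and stop on an object; FORCE is the grip in N (left out, the last holds). Time passes only in rows, so rows that do not move let the fingers close. It gives the time, the measured TCP pose, the force and the opening at its end, in the units of the state.
- env.get_obs(): the state, without advancing time (a new reading comes with each control period).
- env.read_camera(name): name is "scene" or "top" or "wrist"; returns a dict with "pixels" (420x560x3 uint8, red, green, blue), "intrinsics" (3x3 intrinsics, pixels), "R" (3x3) and "t" (3): a world point X has camera coordinates R X + t. Camera axes: x right, y down, z forward; pixel columns grow to the right and rows downward; lengths in m; the calibration is good to about 2 mm. The wrist camera is an equidistant fisheye: a pixel r from the principal point sees the ray r / f radians off the axis. A picture is of the moment at which its call begins. There is no depth.
- env.sign_off(): hands the job in, once; it reports no verdict.
The state is a dict: "time_s": time; "qpos": joint angles; "joint_velocities": joint speeds; "effort": joint torques, N m; "tool_pos": TCP position; "tool_rot": TCP orientation; "force": force on the tool from outside, world axes, zero at the start; "wrist_torque": the same for the moment, N m; "grip_width": finger opening in m.
Only numpy, scipy, OpenCV 4.12 (cv2) and the standard library are available. Lean on these libraries where they do the work, as an engineer would, in place of code of your own. Each camera call takes 0.05 s, during which the arm holds its last target.

## Working session

There is one attempt and no reset: what is moved stays moved. The work goes in short steps, Python scripts to look and compute and a shell command to move; the robot and the scene stay as the last step left them, time stands still between calls to the robot, and variables do not carry over. Pictures are saved under pics/ and viewed, and the job is handed in when it is done.

```bash
ls; mkdir -p pics
cat > h.py <<'E'
from cell import env
import numpy as np, cv2, json
def snap(n,f):
    c=env.read_camera(n); cv2.imwrite('pics/'+f,c['pixels'][:,:,::-1]); return c
def ray(c,u,v,wrist=False):
    K=np.array(c['intrinsics']);R=np.array(c['R']);t=np.array(c['t'])
    x=(u-K[0,2])/K[0,0];y=(v-K[1,2])/K[1,1]
    if wrist:
        r=np.hypot(x,y); d=np.array([np.sin(r)*x/max(r,1e-9),np.sin(r)*y/max(r,1e-9),np.cos(r)])
    else: d=np.array([x,y,1.])
    return -R.T@t, R.T@d
def onz(c,u,v,z,wrist=False):
    o,d=ray(c,u,v,wrist); return o+d*(z-o[2])/d[2]
E
python3 - <<'E'
from h import *
for n in ['scene','top','wrist']:
    c=snap(n,n+'0.png'); print(n,np.round(c['intrinsics'],1).tolist(),np.round(-np.array(c['R']).T@c['t'],3),np.round(c['R'],2).tolist())
print(env.get_obs())
E
```

```text
pics
scene [[471.3, 0.0, 281.9], [0.0, 471.3, 202.5], [0.0, 0.0, 1.0]] [ 0.048 -0.507  0.815] [[0.69, -0.72, 0.01], [-0.54, -0.52, -0.66], [0.49, 0.45, -0.75]]
top [[512.2, 0.0, 276.1], [0.0, 512.2, 208.5], [0.0, 0.0, 1.0]] [ 0.285 -0.06   1.397] [[0.01, -1.0, -0.02], [-0.98, -0.0, -0.19], [0.19, 0.02, -0.98]]
wrist [[325.2, 0.0, 282.8], [0.0, 325.2, 209.2], [0.0, 0.0, 1.0]] [0.138 0.64  0.383] [[0.33, 0.94, -0.0], [0.9, -0.32, 0.29], [0.28, -0.1, -0.96]]
{'time_s': 0.15, 'qpos': array([-69.89373296,  18.42958697,  -4.01720132,  83.15836822,
         1.29312621,  78.54041228,  -3.25966832]), 'joint_velocities': array([ 0.0267996 , -0.0513068 , -0.0314309 , -0.37171427,  0.03835034,
        0.06095483, -0.05762461]), 'effort': array([ 7.33885008e-05, -4.91798615e+01, -4.04486591e-01, -3.12873602e+01,
       -6.40448229e-02,  4.06358368e-02,  9.46341356e-05]), 'tool_pos': array([0.2147079 , 0.61311614, 0.24671392]), 'tool_rot': array([-1.79916751e+02,  2.64931611e-03,  1.60704660e+02]), 'force': array([-0.2674639 ,  0.04339414,  0.34479458]), 'wrist_torque': array([ 0.02573125,  0.00324367, -0.02692493]), 'grip_width': 0.08728430009166033}
```

View pics/scene0.png

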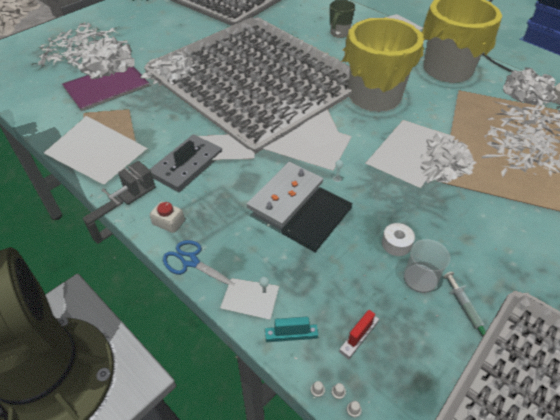

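View pics/top0.png

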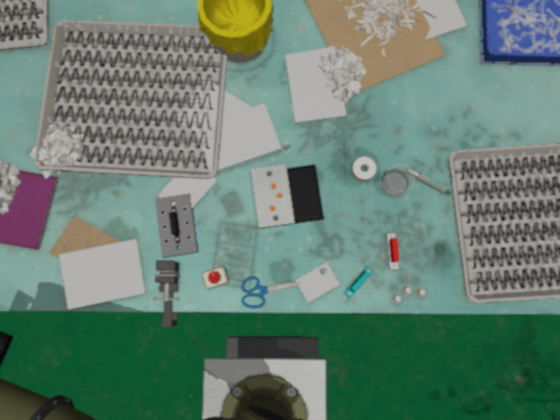

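View pics/wrist0.png

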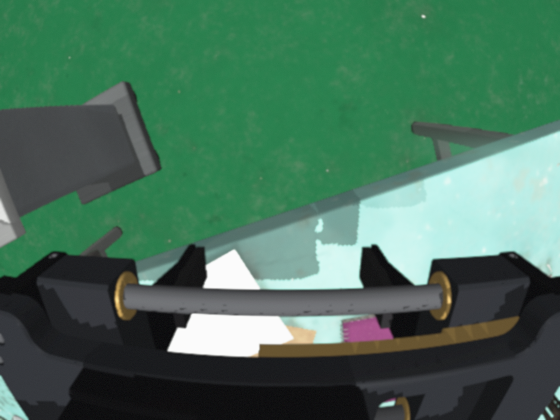

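Run:
```python
import cv2
a=cv2.imread('pics/top0.png');s=cv2.imread('pics/scene0.png')
x=cv2.resize(a[140:310,145:440],None,fx=2.7,fy=2.7,interpolation=cv2.INTER_CUBIC);cv2.imwrite('pics/topc.png',x)
x=cv2.resize(s[120:320,140:400],None,fx=3,fy=3,interpolation=cv2.INTER_CUBIC);cv2.imwrite('pics/scenec.png',x)
```

```text
(no output)
```

View pics/topc.png

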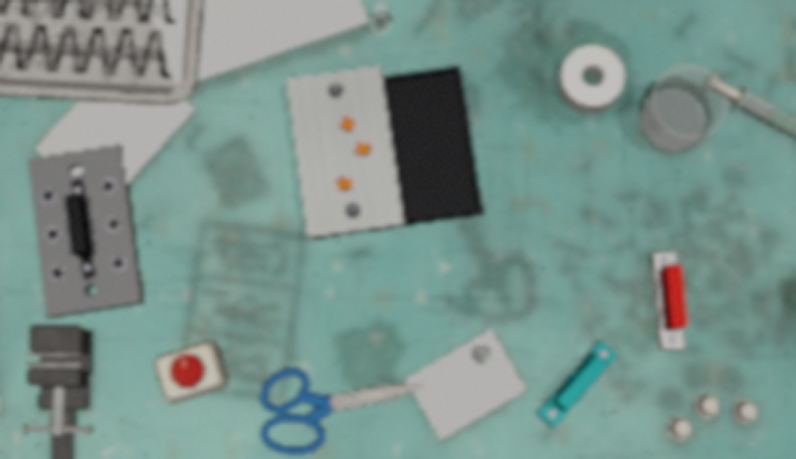

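View pics/scenec.png

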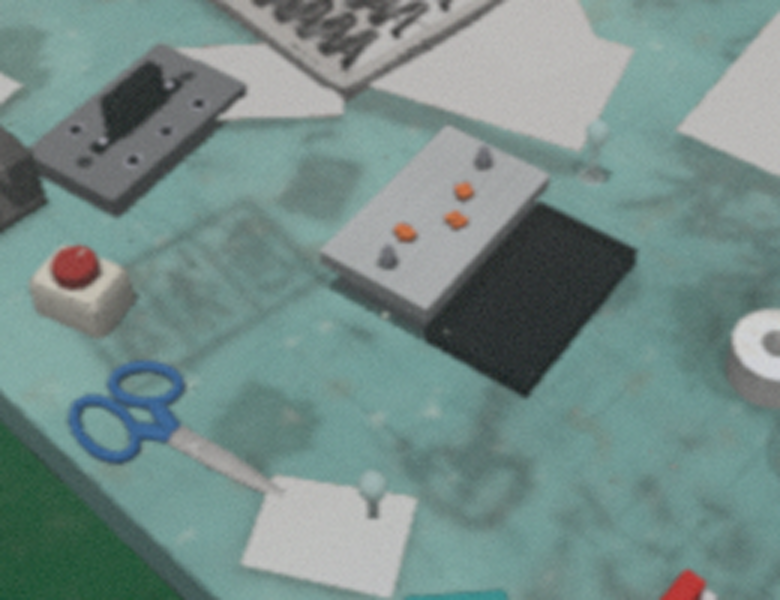

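```bash
cat > m.py <<'E'
from h import *
def comp(mask,seed=None,box=None,min=20):
    m=mask.astype(np.uint8)
    if box: z=np.zeros_like(m); x0,y0,x1,y1=box; z[y0:y1,x0:x1]=m[y0:y1,x0:x1]; m=z
    n,l,s,ce=cv2.connectedComponentsWithStats(m)
    return [(s[i,4],ce[i],l==i) for i in np.argsort(-s[:,4]) if i and s[i,4]>=min]
def rect(mk,c,z):
    ys,xs=np.nonzero(mk)
    h=cv2.convexHull(np.c_[xs,ys].astype(np.int32)).reshape(-1,2)
    P=np.array([onz(c,u,v,z)[:2] for u,v in h],np.float32)*1000
    (cx,cy),(w,hh),a=cv2.minAreaRect(P)
    b=cv2.boxPoints(((cx,cy),(w,hh),a)); e=b[1]-b[0]; f=b[2]-b[1]
    if np.hypot(*f)>np.hypot(*e): e,f=f,e
    return round(cx,1),round(cy,1),round(float(np.hypot(*e)),1),round(float(np.hypot(*f)),1),'ang',round(float((np.degrees(np.arctan2(e[1],e[0]))+90)%180-90),1)
E
python3 - <<'E'
from m import *
for n,boxes in [('top',dict(stand=(235,150,335,240),top=(150,180,205,265),scr=(375,220,410,285))),('scene',dict(stand=(240,155,360,255),top=(145,125,230,195),scr=(330,300,385,360)))]:
    c=env.read_camera(n); p=c['pixels'].astype(int); r,g,b=p[...,0],p[...,1],p[...,2]; hsv=cv2.cvtColor(c['pixels'],cv2.COLOR_RGB2HSV).astype(int)
    H,S,V=hsv[...,0],hsv[...,1],hsv[...,2]
    print(n)
    for a,ce,mk in comp((S>150)&(H<20)&(V>120),box=boxes['stand'],min=5): print(' chip',a,np.round(onz(c,*ce,.0495)*1000,1))
    for a,ce,mk in comp((S<40)&(V>110),box=boxes['stand'],min=200)[:2]: print(' bed',a,rect(mk,c,.046))
    for a,ce,mk in comp((V<60),box=boxes['stand'],min=200)[:1]: print(' tray',a,rect(mk,c,.018))
    for a,ce,mk in comp((S>150)&((H<10)|(H>170)),box=boxes['scr'],min=30)[:1]: print(' grip',a,rect(mk,c,.056))
    for a,ce,mk in comp((S<50)&(V>130),box=boxes['scr'],min=20)[:3]: print(' foot',a,rect(mk,c,.016))
    for a,ce,mk in comp((S<45)&(V<150)&(V>85),box=boxes['top'],min=200)[:2]: print(' topblk',a,rect(mk,c,.022))
    for a,ce,mk in comp((V<60),box=boxes['top'],min=30)[:2]: print(' rib',a,rect(mk,c,.060))
    q=p
    for u,v in ([(270,200),(305,193),(170,240),(174,224)] if n=='top' else [(285,190),(320,215),(190,170),(185,155)]): print(hsv[v,u])
E
```

```text
top
 chip 8 [605.7 -21.4  49.5]
 chip 8 [544.1 -19.5  49.5]
 chip 7 [580.2 -37.7  49.5]
 bed 2103 (579.2, -18.4, 167.6, 98.6, 'ang', 8.2)
 bed 341 (685.2, 26.3, 115.5, 42.7, 'ang', -90.0)
 tray 1485 (591.3, -108.8, 152.9, 76.0, 'ang', 8.4)
 grip 143 (433.0, -339.8, 55.4, 17.0, 'ang', 2.2)
 foot 100 (398.2, -345.9, 32.2, 29.3, 'ang', -9.0)
 foot 88 (475.1, -344.4, 44.9, 26.5, 'ang', -59.1)
 foot 55 (448.3, -309.0, 40.9, 18.8, 'ang', -1.8)
 topblk 1903 (504.2, 236.3, 167.6, 114.5, 'ang', 9.4)
 rib 166 (497.9, 239.6, 66.1, 19.0, 'ang', 8.9)
[ 36   7 176]
[120   7  35]
[  0   4 124]
[ 0 15 35]
scene
 chip 12 [580.8 -37.5  49.5]
 chip 10 [545.6 -18.   49.5]
 chip 9 [606.8 -20.9  49.5]
 bed 2883 (620.0, -13.6, 255.2, 141.7, 'ang', 13.6)
 tray 2278 (587.0, -107.6, 159.8, 91.2, 'ang', 8.3)
 grip 353 (425.8, -345.0, 73.2, 18.0, 'ang', 3.6)
 foot 164 (399.0, -343.9, 39.3, 23.4, 'ang', -2.2)
 foot 56 (407.9, -319.7, 24.5, 23.3, 'ang', -46.2)
 foot 49 (473.4, -349.0, 28.6, 9.7, 'ang', 20.2)
 topblk 1468 (503.8, 231.6, 170.5, 139.1, 'ang', 4.2)
 rib 305 (488.6, 226.2, 84.0, 40.2, 'ang', 10.1)
 rib 33 (376.9, 209.0, 31.5, 15.3, 'ang', 54.5)
[ 90   5 170]
[83 19 54]
[105   9 119]
[75 20 50]
```

```bash
cat > sim.py <<'E'
# predict pose from rows; and give tool-frame deltas to a target
from cell import env
import numpy as np
from scipy.spatial.transform import Rotation as Ro
def cur():
    o=env.get_obs(); return np.array(o['tool_pos']),Ro.from_euler('xyz',o['tool_rot'],degrees=True)
def to(target,yaw,start=None):
    p,R=start or cur(); T=Ro.from_euler('xyz',[180,0,yaw],degrees=True)
    d=R.inv().apply(np.array(target)-p); rv=(R.inv()*T).as_rotvec(degrees=True)
    print('shift mm',np.round(d*1000,1),'rot',np.round(rv,2)); return d,rv
def run(rows):
    p,R=cur()
    for r in rows:
        p=p+R.apply([r.get('tx',0),r.get('ty',0),r.get('tz',0)]); R=R*Ro.from_rotvec([r.get('rx',0),r.get('ry',0),r.get('rz',0)],degrees=True)
    print(p,R.as_euler('xyz',degrees=True)); return p,R
E
python3 - <<'E'
from sim import *
s=run([dict(tx=-.058,ty=-.007,rz=5.5)]*20)
to([.39,-.344,.2],3,s)
E
```

```text
[ 0.41485973 -0.36390375  0.24781871] [1.79980133e+02 4.59016414e-02 5.07050753e+01]
shift mm [ -0.3 -31.9  47.8] rot [4.000e-02 3.000e-02 4.771e+01]
```

```bash
python3 -m creep '[{"tx":-0.058,"ty":-0.007,"rz":5.5},{"tx":-0.058,"ty":-0.007,"rz":5.5},{"tx":-0.058,"ty":-0.007,"rz":5.5},{"tx":-0.058,"ty":-0.007,"rz":5.5},{"tx":-0.058,"ty":-0.007,"rz":5.5},{"tx":-0.058,"ty":-0.007,"rz":5.5},{"tx":-0.058,"ty":-0.007,"rz":5.5},{"tx":-0.058,"ty":-0.007,"rz":5.5},{"tx":-0.058,"ty":-0.007,"rz":5.5},{"tx":-0.058,"ty":-0.007,"rz":5.5},{"tx":-0.058,"ty":-0.007,"rz":5.5},{"tx":-0.058,"ty":-0.007,"rz":5.5},{"tx":-0.058,"ty":-0.007,"rz":5.5},{"tx":-0.058,"ty":-0.007,"rz":5.5},{"tx":-0.058,"ty":-0.007,"rz":5.5},{"tx":-0.058,"ty":-0.007,"rz":5.5},{"tx":-0.058,"ty":-0.007,"rz":5.5},{"tx":-0.058,"ty":-0.007,"rz":5.5},{"tx":-0.058,"ty":-0.007,"rz":5.5},{"tx":-0.058,"ty":-0.007,"rz":5.5}]'
python3 - <<'E'
from sim import *
to([.40,-.342,.2],3)
E
```

```text
shift mm [-490.5 -840.4   47.8] rot [-1.0000e-02  7.0000e-02  1.5771e+02]$[0]: bad value
```

```bash
python3 -m creep '[{"tx":-0.058,"ty":-0.007,"tz":0,"rx":0,"ry":0,"rz":5.5},{"tx":-0.058,"ty":-0.007,"tz":0,"rx":0,"ry":0,"rz":5.5},{"tx":-0.058,"ty":-0.007,"tz":0,"rx":0,"ry":0,"rz":5.5},{"tx":-0.058,"ty":-0.007,"tz":0,"rx":0,"ry":0,"rz":5.5},{"tx":-0.058,"ty":-0.007,"tz":0,"rx":0,"ry":0,"rz":5.5},{"tx":-0.058,"ty":-0.007,"tz":0,"rx":0,"ry":0,"rz":5.5},{"tx":-0.058,"ty":-0.007,"tz":0,"rx":0,"ry":0,"rz":5.5},{"tx":-0.058,"ty":-0.007,"tz":0,"rx":0,"ry":0,"rz":5.5},{"tx":-0.058,"ty":-0.007,"tz":0,"rx":0,"ry":0,"rz":5.5},{"tx":-0.058,"ty":-0.007,"tz":0,"rx":0,"ry":0,"rz":5.5}]'
python3 - <<'E'
from sim import *
to([.40,-.342,.2],3)
E
```

```text
time_s: 1.5
tool_pos: [0.5698, 0.1751, 0.2475]
tool_rot: [180.0, 0.0, 105.5]
force: [1.0, -0.3, -0.8]
grip_width: 0.0869
shift mm [-452.8 -302.    47.4] rot [ 2.0000e-02 -2.0000e-02  1.0252e+02]
```

```bash
python3 -m creep '[{"tx":-0.058,"ty":-0.007,"tz":0,"rx":0,"ry":0,"rz":5.5},{"tx":-0.058,"ty":-0.007,"tz":0,"rx":0,"ry":0,"rz":5.5},{"tx":-0.058,"ty":-0.007,"tz":0,"rx":0,"ry":0,"rz":5.5},{"tx":-0.058,"ty":-0.007,"tz":0,"rx":0,"ry":0,"rz":5.5},{"tx":-0.058,"ty":-0.007,"tz":0,"rx":0,"ry":0,"rz":5.5},{"tx":-0.058,"ty":-0.007,"tz":0,"rx":0,"ry":0,"rz":5.5},{"tx":-0.058,"ty":-0.007,"tz":0,"rx":0,"ry":0,"rz":5.5},{"tx":-0.058,"ty":-0.007,"tz":0,"rx":0,"ry":0,"rz":5.5},{"tx":-0.052,"ty":-0.008,"tz":0,"rx":0,"ry":0,"rz":5.5},{"tx":0,"ty":0,"tz":0.007,"rx":0,"ry":0,"rz":10},{"tx":0,"ty":0,"tz":0.01,"rx":0,"ry":0,"rz":10},{"tx":0,"ty":0,"tz":0.01,"rx":0,"ry":0,"rz":10},{"tx":0,"ty":0,"tz":0.01,"rx":0,"ry":0,"rz":10},{"tx":0,"ty":0,"tz":0.01,"rx":0,"ry":0,"rz":10},{"tx":0,"ty":0,"tz":0,"rx":0,"ry":0,"rz":3}]'
python3 - <<'E'
from sim import *
from h import *
to([.43,-.342,.2],3)
snap('wrist','w1.png')
E
```

```text
time_s: 3.38
tool_pos: [0.4545, -0.3131, 0.1996]
tool_rot: [-180.0, 0.1, 3.1]
force: [-0.2, 0.9, 0.3]
grip_width: 0.087
shift mm [-26.   27.5  -0.3] rot [-0.05  0.08  0.06]
```

View pics/w1.png

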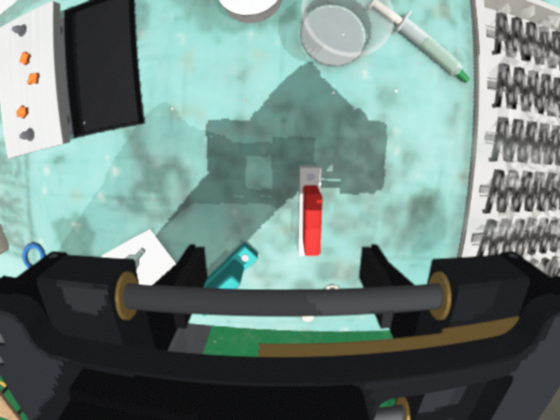

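Run:
```python
import cv2
a=cv2.imread('pics/w1.png')
cv2.imwrite('pics/w1c.png',cv2.resize(a[150:270,240:380],None,fx=5,fy=5,interpolation=cv2.INTER_CUBIC))
```

```text
(no output)
```

View pics/w1c.png

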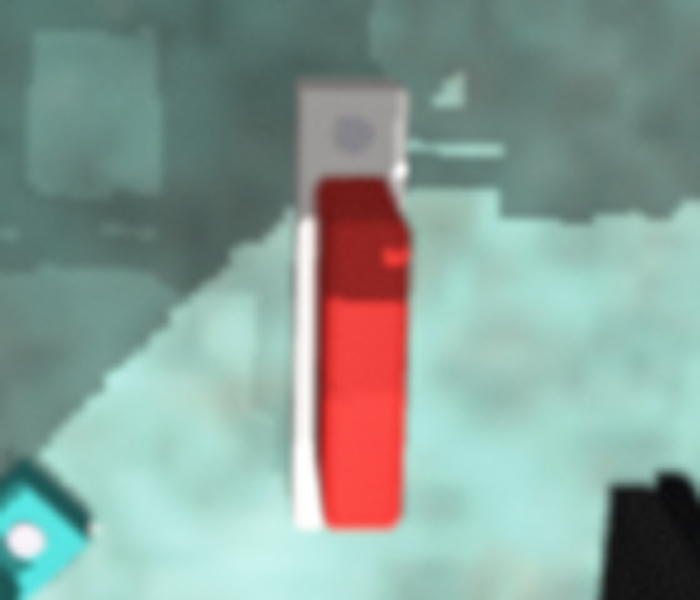

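Run:
```python
from h import *
from sim import to
c=env.read_camera('wrist')
for (u,v),z in [((297,84),.016),((408,82),.016),((295,529),.016),((318,218),.056),((411,228),.056),((323,526),.056),((402,526),.056)]:
    print(z,np.round(onz(c,240+u/5,150+v/5,z,True)*1000,1))
```

```text
0.016 [ 481.9 -329.    16. ]
0.016 [ 483.6 -351.3   16. ]
0.016 [ 384.8 -335.2   16. ]
0.056 [ 464.6 -331.9   56. ]
0.056 [ 463.6 -348.7   56. ]
0.056 [ 404.4 -337.3   56. ]
0.056 [ 405.1 -352.4   56. ]
```

Run:
```python
from h import *
from sim import to
to([.434,-.3428,.046],3.8)
c=env.read_camera('wrist')
print(onz(c,258,252,.016,True),onz(c,240+90/5,150+530/5,.016,True))
```

```text
shift mm [-22.5  28.2 154.3] rot [-0.01  0.02 -0.59]
[ 0.38697075 -0.29088742  0.016     ] [ 0.38215828 -0.29101779  0.016     ]
```

```bash
python3 -m creep '[{"tx":-0.0115,"ty":0.014,"tz":0.03,"rx":0,"ry":0,"rz":-0.6},{"tx":-0.011,"ty":0.0142,"tz":0.04,"rx":0,"ry":0,"rz":0},{"tx":0,"ty":0,"tz":0.045,"rx":0,"ry":0,"rz":0},{"tx":0,"ty":0,"tz":0.025,"rx":0,"ry":0,"rz":0},{"tx":0,"ty":0,"tz":0.0143,"rx":0,"ry":0,"rz":0},{"tx":0,"ty":0,"tz":0,"rx":0,"ry":0,"rz":0}]' 0.05 30
python3 -m creep '[{"tx":0,"ty":0,"tz":0,"rx":0,"ry":0,"rz":0},{"tx":0,"ty":0,"tz":0,"rx":0,"ry":0,"rz":0},{"tx":0,"ty":0,"tz":0,"rx":0,"ry":0,"rz":0},{"tx":0,"ty":0,"tz":0,"rx":0,"ry":0,"rz":0}]' 0 30
python3 - <<'E'
from h import *
snap('wrist','w2.png')
E
```

```text
time_s: 4.28
tool_pos: [0.434, -0.343, 0.0459]
tool_rot: [-180.0, 0.1, 3.8]
force: [-0.1, -0.4, 0.0]
grip_width: 0.0505
time_s: 4.78
tool_pos: [0.4345, -0.3431, 0.0466]
tool_rot: [-180.0, -0.0, 3.8]
force: [-0.8, 2.2, 1.2]
grip_width: 0.018
```

View pics/w2.png

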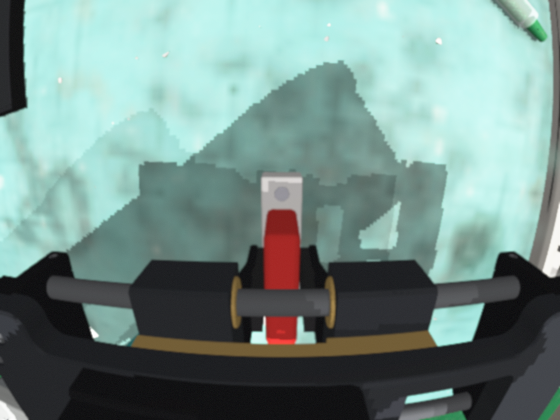

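```bash
python3 -m creep '[{"tx":0,"ty":0,"tz":-0.02,"rx":0,"ry":0,"rz":0},{"tx":0,"ty":0,"tz":-0.06,"rx":0,"ry":0,"rz":0},{"tx":0,"ty":0,"tz":-0.06,"rx":0,"ry":0,"rz":0},{"tx":0,"ty":0,"tz":-0.02,"rx":0,"ry":0,"rz":-4.4}]'
python3 - <<'E'
from sim import *
to([.50,-.01,.2],8.2)
E
```

```text
time_s: 5.32
tool_pos: [0.4354, -0.345, 0.2115]
tool_rot: [179.8, -0.4, 8.3]
force: [-0.5, -0.6, -1.8]
grip_width: 0.0157
shift mm [ 112.  -322.3   11. ] rot [ 0.22 -0.36  0.05]
```

```bash
python3 -m creep '[{"tx":0.018,"ty":-0.053,"tz":0,"rx":0,"ry":0,"rz":0},{"tx":0.018,"ty":-0.053,"tz":0,"rx":0,"ry":0,"rz":0},{"tx":0.019,"ty":-0.054,"tz":0,"rx":0,"ry":0,"rz":0},{"tx":0.019,"ty":-0.054,"tz":0,"rx":0,"ry":0,"rz":0},{"tx":0.019,"ty":-0.054,"tz":0.005,"rx":0,"ry":0,"rz":0},{"tx":0.019,"ty":-0.054,"tz":0.006,"rx":0,"ry":0,"rz":0},{"tx":0,"ty":0,"tz":0,"rx":0,"ry":0,"rz":0},{"tx":0,"ty":0,"tz":0,"rx":0,"ry":0,"rz":0}]'
python3 - <<'E'
from h import *
snap('wrist','w3.png')
E
```

```text
time_s: 6.32
tool_pos: [0.4992, -0.0094, 0.196]
tool_rot: [180.0, -0.0, 8.2]
force: [0.7, -0.3, 0.0]
grip_width: 0.016
```

View pics/w3.png

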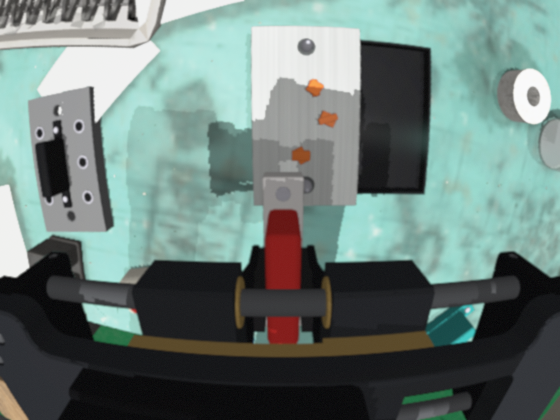

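Run:
```python
import cv2
a=cv2.imread('pics/w3.png')
cv2.imwrite('pics/w3c.png',cv2.resize(a[10:220,225:445],None,fx=2.85,fy=2.85,interpolation=cv2.INTER_CUBIC))
```

```text
(no output)
```

View pics/w3c.png

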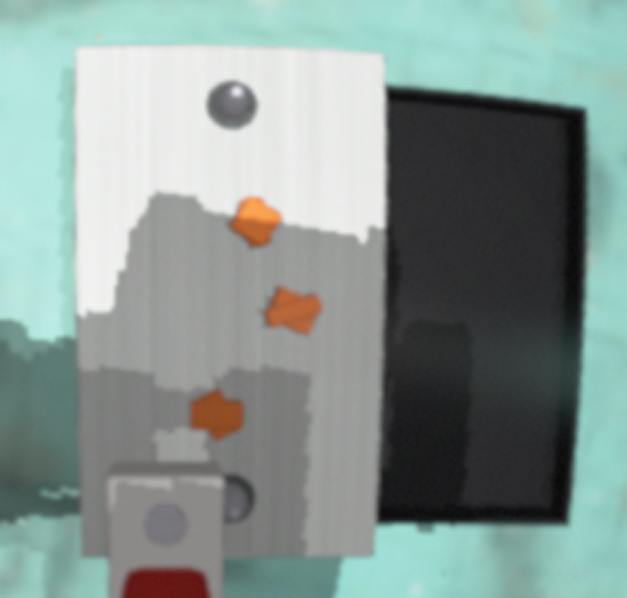

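Run:
```python
from h import *
c=env.read_camera('wrist')
f=lambda u,v,z: onz(c,225+u/2.85,10+v/2.85,z,True)*1000
P=np.array([f(*q,.046)[:2] for q in [(77,47),(385,54),(374,556),(82,555)]]); print(P.round(1))
print('ctr',P.mean(0), 'yaw',np.degrees(np.arctan2(*(P[0]-P[3])[::-1])),np.degrees(np.arctan2(*(P[1]-P[2])[::-1])),[np.linalg.norm(P[i]-P[i-1]).round(1) for i in range(4)])
print(f(231,104,.052),f(235,500,.052))
th=np.radians(8.2);ctr=P.mean(0)
R=np.array([[np.cos(th),-np.sin(th)],[np.sin(th),np.cos(th)]])
for q in [(255,222),(293,311),(217,415)]: print('chip',R.T@(f(*q,.0495)[:2]-ctr))
```

```text
[[652.5  38. ]
 [666.2 -56. ]
 [505.6 -79.2]
 [492.5  15.2]]
ctr [579.20023251 -20.48405929] yaw 8.084678637775351 8.22837299165133 [np.float64(161.7), np.float64(94.9), np.float64(162.3), np.float64(95.3)]
[639.14492463 -10.80453483  52.        ] [518.66293738 -30.08876668  52.        ]
chip [24.48022275 -6.320307  ]
chip [ -2.61335992 -18.0953154 ]
chip [-35.00462012   4.86105051]
```

Run:
```python
from sim import *
th=np.radians(8.2);R=np.array([[np.cos(th),-np.sin(th)],[np.sin(th),np.cos(th)]])
p=np.array([.5792,-.0204])+R@[-.002,.033]
to([*p,.095],8.2)
```

```text
shift mm [ 75.7 -11.9 101. ] rot [ 0.02 -0.05 -0.17]
```

```bash
python3 -m creep '[{"tx":0.038,"ty":-0.006,"tz":0.01,"rx":0,"ry":0,"rz":0},{"tx":0.0377,"ty":-0.0059,"tz":0.025,"rx":0,"ry":0,"rz":0},{"tx":0,"ty":0,"tz":0.035,"rx":0,"ry":0,"rz":0},{"tx":0,"ty":0,"tz":0.02,"rx":0,"ry":0,"rz":0},{"tx":0,"ty":0,"tz":0.009,"rx":0,"ry":0,"rz":0},{"tx":0,"ty":0,"tz":0,"rx":0,"ry":0,"rz":0},{"tx":0,"ty":0,"tz":0,"rx":0,"ry":0,"rz":0}]'
python3 -m creep '[{"tx":0,"ty":0,"tz":0.0015,"rx":0,"ry":0,"rz":0},{"tx":0,"ty":0,"tz":0,"rx":0,"ry":0,"rz":0}]'
python3 - <<'E'
from h import *
snap('wrist','w4.png');snap('scene','s4.png')
a=cv2.imread('pics/s4.png');cv2.imwrite('pics/s4c.png',cv2.resize(a[120:280,220:380],None,fx=3.7,fy=3.7,interpolation=cv2.INTER_CUBIC))
E
```

```text
time_s: 7.3
tool_pos: [0.5732, 0.014, 0.0977]
tool_rot: [-180.0, -0.1, 8.2]
force: [-0.1, -0.0, -0.5]
grip_width: 0.0159
time_s: 7.55
tool_pos: [0.5725, 0.0143, 0.0952]
tool_rot: [-180.0, -0.0, 8.2]
force: [-0.7, 0.1, -1.5]
grip_width: 0.0158
```

View pics/w4.png

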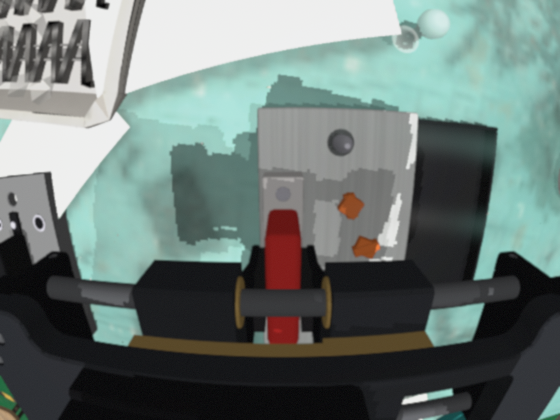

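View pics/s4c.png

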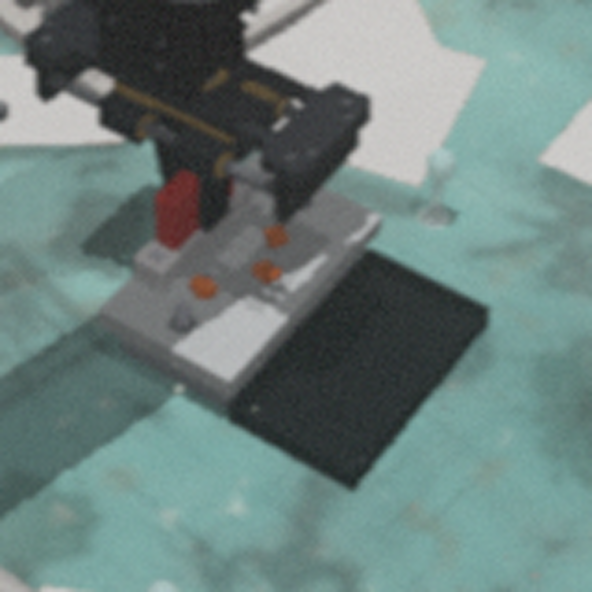

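```bash
python3 -m creep '[{"tx":0,"ty":0,"tz":0.0015,"rx":0,"ry":0,"rz":0},{"tx":0,"ty":0,"tz":0,"rx":0,"ry":0,"rz":0},{"tx":0,"ty":0,"tz":0,"rx":0,"ry":0,"rz":0}]'
```

```text
time_s: 8.02
tool_pos: [0.5723, 0.0141, 0.0932]
tool_rot: [-180.0, 0.0, 8.2]
force: [-0.3, -0.3, -0.7]
grip_width: 0.016
```

```bash
python3 -m creep '[{"tx":0,"ty":0,"tz":0.0008,"rx":0,"ry":0,"rz":0},{"tx":0,"ty":0.01,"tz":0,"rx":0,"ry":0,"rz":0},{"tx":0,"ty":0.012,"tz":0,"rx":0,"ry":0,"rz":0},{"tx":0,"ty":0.012,"tz":0,"rx":0,"ry":0,"rz":0},{"tx":0,"ty":0.012,"tz":0,"rx":0,"ry":0,"rz":0},{"tx":0,"ty":0.012,"tz":0,"rx":0,"ry":0,"rz":0}]'
python3 - <<'E'
from h import *
snap('wrist','w5.png')
E
```

```text
time_s: 8.78
tool_pos: [0.5807, -0.0443, 0.0925]
tool_rot: [-180.0, -0.0, 8.2]
force: [-0.7, -0.1, -1.4]
grip_width: 0.0156
```

View pics/w5.png

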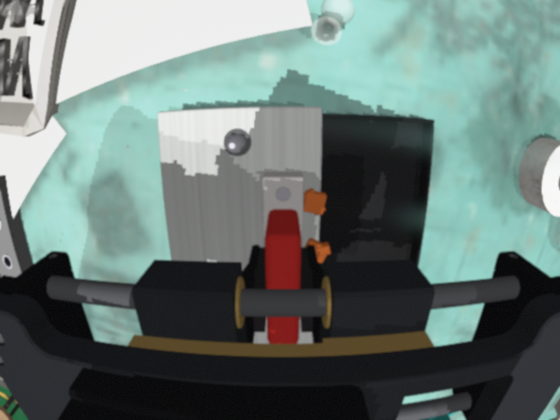

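Sweep is carrying the chips (two visible at (315,200) and (318,250)) to the edge. Continue.

```bash
python3 -m creep '[{"tx":0,"ty":0.012,"tz":0,"rx":0,"ry":0,"rz":0},{"tx":0,"ty":0.012,"tz":0,"rx":0,"ry":0,"rz":0},{"tx":0,"ty":0.012,"tz":0,"rx":0,"ry":0,"rz":0},{"tx":0,"ty":0,"tz":0,"rx":0,"ry":0,"rz":0},{"tx":0,"ty":0,"tz":-0.02,"rx":0,"ry":0,"rz":0},{"tx":0,"ty":0,"tz":-0.05,"rx":0,"ry":0,"rz":0},{"tx":-0.05,"ty":0,"tz":-0.02,"rx":0,"ry":0,"rz":0},{"tx":-0.05,"ty":0,"tz":0,"rx":0,"ry":0,"rz":0}]'
python3 - <<'E'
from h import *
snap('wrist','w6.png')
snap('scene','s6.png')
a=cv2.imread('pics/s6.png');cv2.imwrite('pics/s6c.png',cv2.resize(a[120:280,220:380],None,fx=3.7,fy=3.7,interpolation=cv2.INTER_CUBIC))
E
```

```text
time_s: 9.82
tool_pos: [0.4876, -0.0936, 0.1857]
tool_rot: [179.9, -0.3, 8.2]
force: [-0.6, -0.4, 0.2]
grip_width: 0.0158
```

View pics/w6.png

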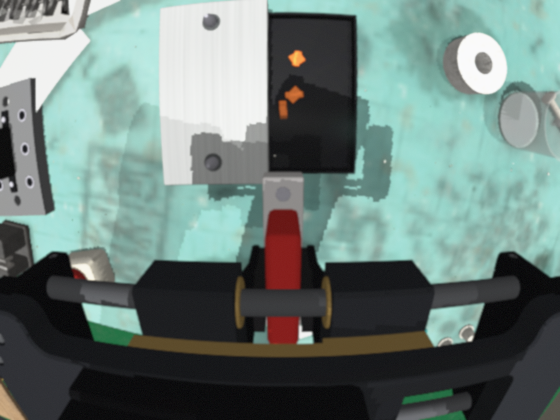

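View pics/s6c.png

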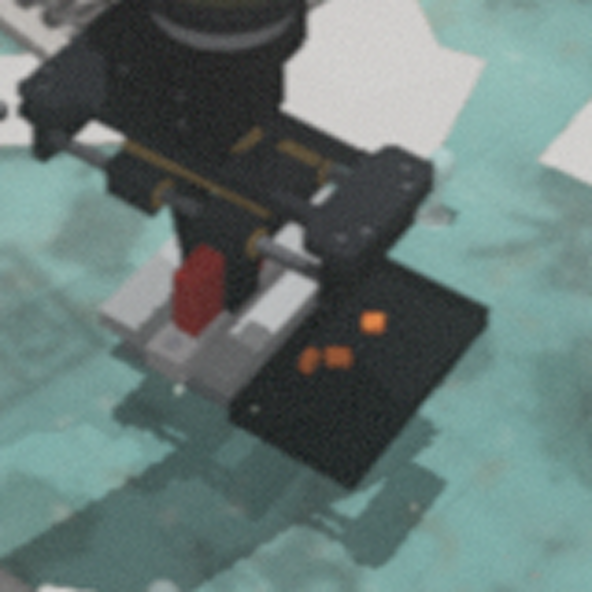

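Run:
```python
from h import *
from sim import to
c=env.read_camera('top')
for n,u,v in [('insB',323,272),('insA',285,149),('roll',364,180),('cup',395,195),('teal',370,269)]: print(n,onz(c,u,v,.0)*1000)
to([.50,-.25,.048],8.2)
```

```text
insB [ 377.18304754 -157.24671755    0.        ]
insA [723.88156303 -53.18909631   0.        ]
roll [ 633.64882593 -274.36876228    0.        ]
cup [ 590.90903345 -359.06745271    0.        ]
teal [ 385.92769855 -284.25884792    0.        ]
shift mm [ -8.  157.9 135.3] rot [-0.18 -0.13 -0.03]
```

```bash
python3 -m creep '[{"tx":-0.003,"ty":0.053,"tz":0,"rx":0,"ry":0,"rz":0},{"tx":-0.003,"ty":0.053,"tz":0.01,"rx":0,"ry":0,"rz":0},{"tx":-0.002,"ty":0.052,"tz":0.03,"rx":0,"ry":0,"rz":0},{"tx":0,"ty":0,"tz":0.045,"rx":0,"ry":0,"rz":0},{"tx":0,"ty":0,"tz":0.03,"rx":0,"ry":0,"rz":0},{"tx":0,"ty":0,"tz":0.014,"rx":0,"ry":0,"rz":0},{"tx":0,"ty":0,"tz":0,"rx":0,"ry":0,"rz":0},{"tx":0,"ty":0,"tz":0,"rx":0,"ry":0,"rz":0}]'
```

```text
time_s: 10.98
tool_pos: [0.5029, -0.251, 0.0549]
tool_rot: [179.9, -0.1, 8.2]
force: [-0.3, -0.2, -0.3]
grip_width: 0.0158
```

```bash
python3 -m creep '[{"tx":0,"ty":0,"tz":0.006,"rx":0,"ry":0,"rz":0},{"tx":0,"ty":0,"tz":0.0015,"rx":0,"ry":0,"rz":0},{"tx":0,"ty":0,"tz":0,"rx":0,"ry":0,"rz":0},{"tx":0,"ty":0,"tz":0,"rx":0,"ry":0,"rz":0}]'
```

```text
time_s: 11.48
tool_pos: [0.5018, -0.2505, 0.0464]
tool_rot: [-180.0, -0.0, 8.2]
force: [0.5, 0.9, 2.9]
grip_width: 0.0159
```

```bash
python3 -m creep '[{"tx":0,"ty":0,"tz":0,"rx":0,"ry":0,"rz":0},{"tx":0,"ty":0,"tz":0,"rx":0,"ry":0,"rz":0},{"tx":0,"ty":0,"tz":0,"rx":0,"ry":0,"rz":0},{"tx":0,"ty":0,"tz":-0.03,"rx":0,"ry":0,"rz":0},{"tx":0,"ty":0,"tz":-0.06,"rx":0,"ry":0,"rz":0},{"tx":0,"ty":0,"tz":-0.06,"rx":0,"ry":0,"rz":0},{"tx":0,"ty":0,"tz":-0.05,"rx":0,"ry":0,"rz":0}]' 0.05
python3 - <<'E'
from h import *
from sim import to
to([.44,.237,.24],9)
E
```

```text
time_s: 12.35
tool_pos: [0.5015, -0.251, 0.2484]
tool_rot: [180.0, -0.1, 8.2]
force: [0.8, -0.3, -0.2]
grip_width: 0.0496
shift mm [   8.6 -491.8    8.2] rot [ 0.03 -0.1  -0.82]
```

```bash
python3 -m creep '[{"tx":0.001,"ty":-0.05,"tz":0,"rx":0,"ry":0,"rz":0},{"tx":0.001,"ty":-0.05,"tz":0,"rx":0,"ry":0,"rz":0},{"tx":0.001,"ty":-0.05,"tz":0,"rx":0,"ry":0,"rz":0},{"tx":0.001,"ty":-0.05,"tz":0,"rx":0,"ry":0,"rz":0},{"tx":0.001,"ty":-0.05,"tz":0,"rx":0,"ry":0,"rz":0},{"tx":0.001,"ty":-0.05,"tz":0,"rx":0,"ry":0,"rz":0},{"tx":0.001,"ty":-0.05,"tz":0,"rx":0,"ry":0,"rz":0},{"tx":0.001,"ty":-0.05,"tz":0,"rx":0,"ry":0,"rz":0},{"tx":0.001,"ty":-0.05,"tz":0,"rx":0,"ry":0,"rz":-0.8},{"tx":0,"ty":-0.042,"tz":0.008,"rx":0,"ry":0,"rz":0},{"tx":0,"ty":0,"tz":0,"rx":0,"ry":0,"rz":0},{"tx":0,"ty":0,"tz":0,"rx":0,"ry":0,"rz":0}]'
python3 - <<'E'
from h import *
c=snap('wrist','w7.png')
cv2.imwrite('pics/w7c.png',cv2.resize(c['pixels'][60:270,180:400,::-1],None,fx=2.85,fy=2.85,interpolation=cv2.INTER_CUBIC))
np.savez('c7.npz',intrinsics=c['intrinsics'],R=c['R'],t=c['t'])
E
```

```text
time_s: 13.85
tool_pos: [0.4398, 0.2365, 0.2378]
tool_rot: [179.9, 0.0, 9.0]
force: [0.2, -0.1, 0.6]
grip_width: 0.05
```

View pics/w7.png

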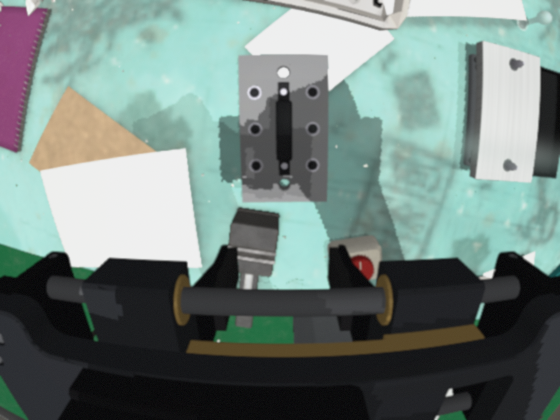

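View pics/w7c.png

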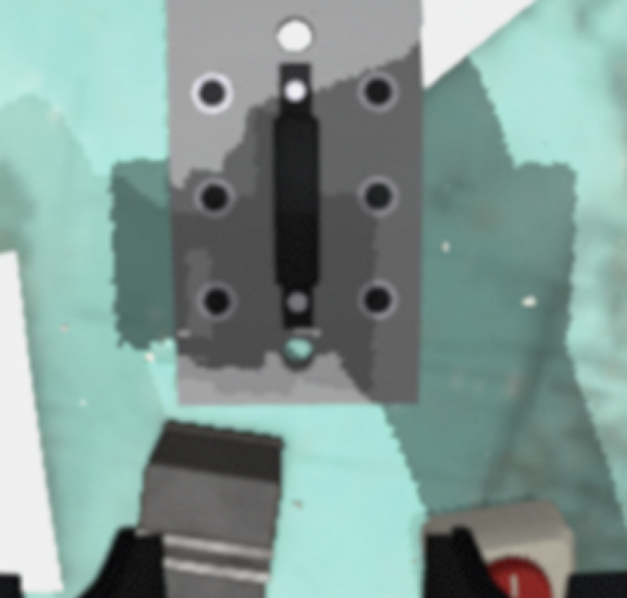

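Run:
```python
from h import *
from sim import to
c=np.load('c7.npz')
g=lambda u,v,z:onz(c,u,v,z,True)[:2]*1000
f=lambda u,v,z:g(180+u/2.85,60+v/2.85,z)
yaw=lambda a,b:np.degrees(np.arctan2(*(a-b)[::-1])).round(2)
s=np.array([f(*q,.022) for q in [(212,94),(377,92),(214,197),(377,195),(216,300),(377,299)]])
print('screws',s.mean(0),yaw(s[0],s[4]),yaw(s[1],s[5]))
b1,b2=f(294,36,.022),f(298,348,.022);print('bores',(b1+b2)/2,yaw(b1,b2),np.linalg.norm(b1-b2))
P=np.array([g(238,55.5,.022),g(328,54.5,.022),f(418,402,.022),f(178,404,.022)]);print('block',P.mean(0),yaw(P[0],P[3]),yaw(P[1],P[2]),np.linalg.norm(P[0]-P[3]),np.linalg.norm(P[0]-P[1]))
r1,r2,r3,r4=f(275,116,.06),f(319,116,.06),f(277,284,.06),f(319,284,.06);print('rib',(r1+r2+r3+r4)/4,yaw(r1,r3),yaw(r2,r4),np.linalg.norm(r1-r3))
```

```text
screws [502.03057532 244.53613544] 9.42 9.65
bores [503.09252169 244.49960449] 9.71 120.03686773394458
block [502.31540942 244.42346795] 9.71 9.47 162.62224480536713 95.99714363304176
rib [502.51441913 244.10105353] 9.49 9.18 57.328300708474615
```

Run:
```python
from sim import to
to([.5025,.2444,.050],9.5)
```

```text
shift mm [ 62.9   1.3 188.1] rot [ 0.03 -0.02 -0.61]
```

```bash
python3 -m creep '[{"tx":0.03,"ty":0.0006,"tz":0.02,"rx":0,"ry":0,"rz":-0.5},{"tx":0.0329,"ty":0.0006,"tz":0.04,"rx":0,"ry":0,"rz":0},{"tx":0,"ty":0,"tz":0.05,"rx":0,"ry":0,"rz":0},{"tx":0,"ty":0,"tz":0.04,"rx":0,"ry":0,"rz":0},{"tx":0,"ty":0,"tz":0.02,"rx":0,"ry":0,"rz":0},{"tx":0,"ty":0,"tz":0.01,"rx":0,"ry":0,"rz":0},{"tx":0,"ty":0,"tz":0.006,"rx":0,"ry":0,"rz":0},{"tx":0,"ty":0,"tz":0,"rx":0,"ry":0,"rz":0},{"tx":0,"ty":0,"tz":0,"rx":0,"ry":0,"rz":0}]'
```

```text
time_s: 15.02
tool_pos: [0.5025, 0.2467, 0.053]
tool_rot: [-180.0, -0.1, 9.5]
force: [-0.1, -0.4, -0.1]
grip_width: 0.0501
```

```bash
python3 -m creep '[{"tx":0,"ty":0.0022,"tz":0.002,"rx":0,"ry":0,"rz":0},{"tx":0,"ty":0,"tz":0,"rx":0,"ry":0,"rz":0}]'
python3 -m creep '[{"tx":0,"ty":0,"tz":0,"rx":0,"ry":0,"rz":0},{"tx":0,"ty":0,"tz":0,"rx":0,"ry":0,"rz":0},{"tx":0,"ty":0,"tz":0,"rx":0,"ry":0,"rz":0},{"tx":0,"ty":0,"tz":0,"rx":0,"ry":0,"rz":0},{"tx":0,"ty":0,"tz":0,"rx":0,"ry":0,"rz":0}]' 0 60
python3 -m creep '[{"tx":0,"ty":0,"tz":-0.01,"rx":0,"ry":0,"rz":0},{"tx":0,"ty":0,"tz":-0.04,"rx":0,"ry":0,"rz":0},{"tx":0,"ty":0,"tz":-0.05,"rx":0,"ry":0,"rz":0},{"tx":0,"ty":0,"tz":-0.03,"rx":0,"ry":0,"rz":0},{"tx":0,"ty":0,"tz":0,"rx":0,"ry":0,"rz":0},{"tx":0,"ty":0,"tz":0,"rx":0,"ry":0,"rz":0}]'
python3 - <<'E'
from h import *
from sim import to
snap('wrist','w8.png')
to([.5792,-.0204,.18],8.2)
E
```

```text
time_s: 15.28
tool_pos: [0.5023, 0.244, 0.0501]
tool_rot: [-180.0, -0.0, 9.5]
force: [-0.0, -0.5, 0.3]
grip_width: 0.0498
time_s: 15.9
tool_pos: [0.5022, 0.2444, 0.05]
tool_rot: [-180.0, -0.0, 9.5]
force: [0.5, -0.1, -0.7]
grip_width: 0.0158
time_s: 16.65
tool_pos: [0.5011, 0.2437, 0.1784]
tool_rot: [179.9, 0.1, 9.5]
force: [-0.4, 0.3, -3.3]
grip_width: 0.0158
shift mm [ 33.7 273.3  -1.9] rot [0.09 0.2  1.3 ]
```

View pics/w8.png

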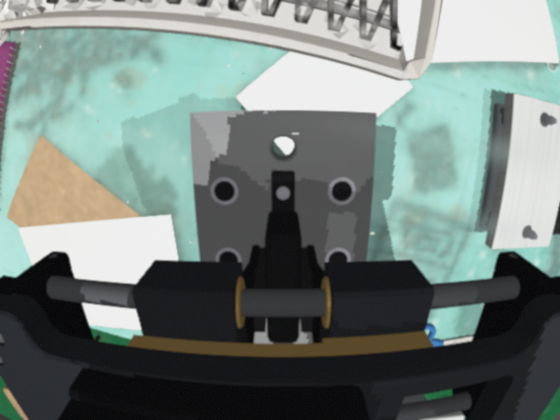

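Run:
```python
from h import *
from sim import cur
c=env.read_camera('wrist');p,R=cur()
cv2.imwrite('pics/w8c.png',cv2.resize(c['pixels'][100:270,180:390,::-1],None,fx=3.5,fy=3.5,interpolation=cv2.INTER_CUBIC))
for q in [(283.5,147),(192,113),(376,114),(224,190.5),(342,190.5)]: print(q,(R.inv().apply(onz(c,*q,p[2]-.028,True)-p)*1000).round(1))
```

```text
(283.5, 147) [62.8  0.8 27.8]
(192, 113) [ 81.4 -45.9  27.6]
(376, 114) [80.9 48.2 27.8]
(224, 190.5) [ 40.2 -30.5  27.8]
(342, 190.5) [40.2 31.6 27.9]
```

View pics/w8c.png

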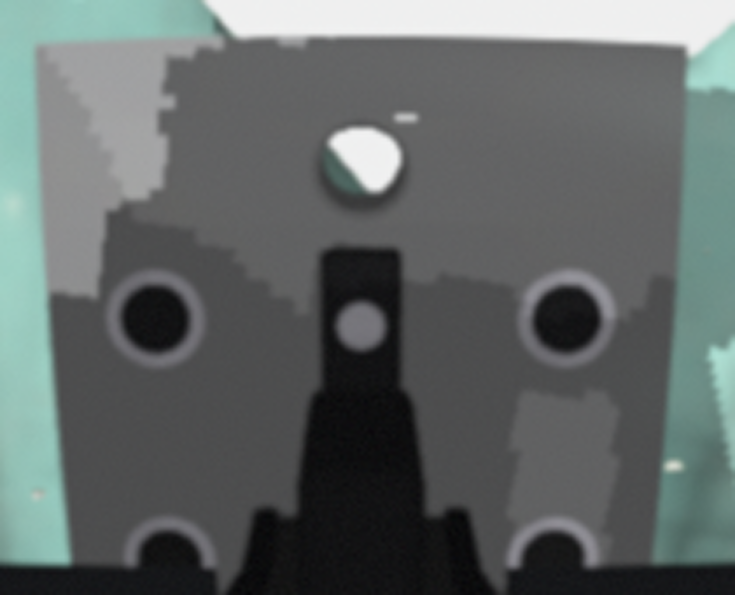

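```bash
python3 -m creep '[{"tx":0.005,"ty":0.045,"tz":0,"rx":0,"ry":0,"rz":0},{"tx":0.006,"ty":0.046,"tz":0,"rx":0,"ry":0,"rz":0},{"tx":0.006,"ty":0.046,"tz":0,"rx":0,"ry":0,"rz":0},{"tx":0.006,"ty":0.046,"tz":0,"rx":0,"ry":0,"rz":0},{"tx":0.006,"ty":0.046,"tz":0,"rx":0,"ry":0,"rz":0},{"tx":0.005,"ty":0.044,"tz":0,"rx":0,"ry":0,"rz":1.3},{"tx":0,"ty":0,"tz":0.02,"rx":0,"ry":0,"rz":0},{"tx":0,"ty":0,"tz":0.02,"rx":0,"ry":0,"rz":0},{"tx":0,"ty":0,"tz":0,"rx":0,"ry":0,"rz":0},{"tx":0,"ty":0,"tz":0,"rx":0,"ry":0,"rz":0},{"tx":0,"ty":0,"tz":0,"rx":0,"ry":0,"rz":0}]'
python3 - <<'E'
from h import *
from sim import to
c=snap('wrist','w9.png')
cv2.imwrite('pics/w9c.png',cv2.resize(c['pixels'][100:220,180:390,::-1],None,fx=3.7,fy=3.7,interpolation=cv2.INTER_CUBIC))
to([.5792,-.0198,.125],8.2)
E
```

```text
time_s: 18.12
tool_pos: [0.5814, -0.0193, 0.1408]
tool_rot: [180.0, -0.1, 8.2]
force: [0.9, -0.1, -4.1]
grip_width: 0.0158
shift mm [-2.2  0.2 15.8] rot [ 0.   -0.09  0.02]
```

View pics/w9c.png

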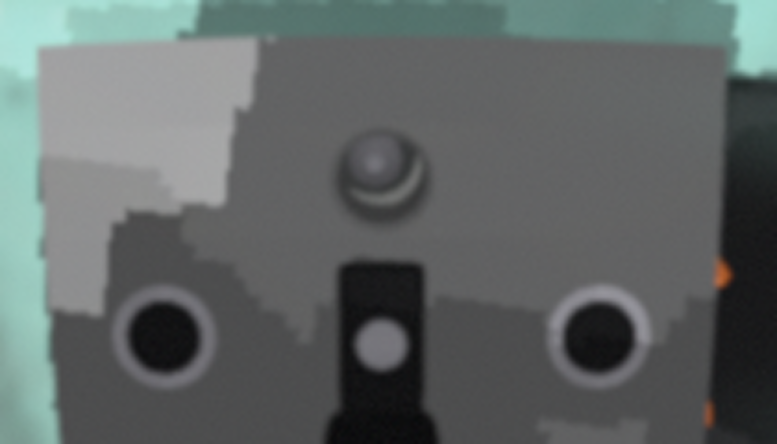

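Run:
```python
from h import *
from sim import cur,to
c=env.read_camera('wrist');p,R=cur();print(p,cur()[1].as_euler('xyz',degrees=True))
g=lambda u,v,z:(R.inv().apply(onz(c,180+u/3.7,100+v/3.7,z,True)-p)*1000).round(1)
print('bore',g(383,175,p[2]-.028),'tip',g(375,162,.066),g(375,160,.062))
```

```text
[ 0.5812709  -0.01928358  0.14073398] [-1.79995458e+02 -8.01176289e-02  8.21677424e+00]
bore [62.8  0.9 28.1] tip [60.  -0.4 74.8] [60.  -0.4 78.8]
```

```bash
python3 -m creep '[{"tx":-0.0025,"ty":-0.0009,"tz":0.01,"rx":0,"ry":0,"rz":-0.4},{"tx":0,"ty":0,"tz":0.008,"rx":0,"ry":0,"rz":0},{"tx":0,"ty":0,"tz":0,"rx":0,"ry":0,"rz":0},{"tx":0,"ty":0,"tz":0,"rx":0,"ry":0,"rz":0}]'
python3 - <<'E'
from h import *
c=snap('wrist','w10.png')
cv2.imwrite('pics/w10c.png',cv2.resize(c['pixels'][100:220,180:390,::-1],None,fx=3.7,fy=3.7,interpolation=cv2.INTER_CUBIC))
E
```

```text
time_s: 18.73
tool_pos: [0.5782, -0.0189, 0.1219]
tool_rot: [180.0, 0.0, 8.6]
force: [0.0, -0.1, -2.6]
grip_width: 0.0158
```

View pics/w10c.png

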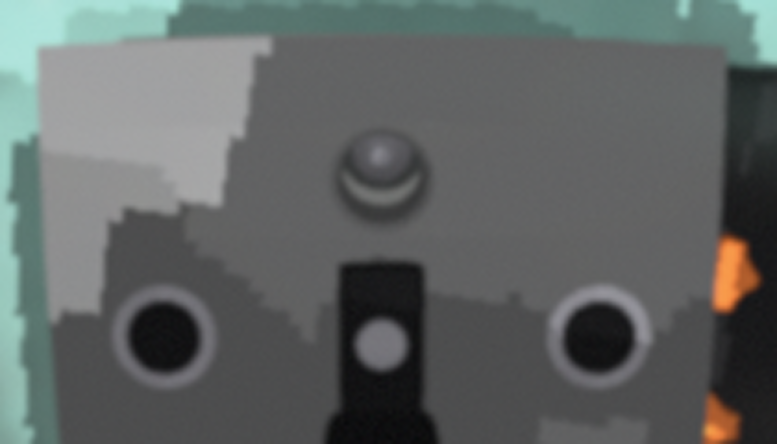

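Run:
```python
from h import *
from sim import cur,to
c=env.read_camera('wrist');p,R=cur();print(p,cur()[1].as_euler('xyz',degrees=True))
g=lambda u,v,z:(R.inv().apply(onz(c,180+u/3.7,100+v/3.7,z,True)-p)*1000).round(1)
print('bore',g(383,175,p[2]-.028),'tip',g(380,156,.066))
print(g(40,46,p[2]-.028),g(725,46,p[2]-.028))
c=snap('top','t10.png');cv2.imwrite('pics/t10c.png',cv2.resize(c['pixels'][140:250,220:340,::-1],None,fx=5,fy=5,interpolation=cv2.INTER_CUBIC))
```

```text
[ 0.57849387 -0.01893014  0.12224902] [ 1.79995806e+02 -3.93396237e-02  8.59937739e+00]
bore [62.6  0.8 28. ] tip [62.7  0.4 56.3]
[ 81.6 -46.6  28.1] [81.7 48.2 28.1]
```

```bash
python3 -m creep '[{"tx":0,"ty":0,"tz":0.005,"rx":0,"ry":0,"rz":0},{"tx":0,"ty":0,"tz":0.005,"rx":0,"ry":0,"rz":0},{"tx":0,"ty":0,"tz":0,"rx":0,"ry":0,"rz":0},{"tx":0,"ty":0,"tz":0,"rx":0,"ry":0,"rz":0}]'
python3 -c "
from cell import env;print(env.get_obs()['wrist_torque'])"
python3 -m creep '[{"tx":0,"ty":0,"tz":0.004,"rx":0,"ry":0,"rz":0},{"tx":0,"ty":0,"tz":0,"rx":0,"ry":0,"rz":0},{"tx":0,"ty":0,"tz":0,"rx":0,"ry":0,"rz":0}]'
python3 - <<'E'
from h import *
print(env.get_obs()['wrist_torque'])
c=snap('wrist','w11.png')
cv2.imwrite('pics/w11c.png',cv2.resize(c['pixels'][100:220,180:390,::-1],None,fx=3.7,fy=3.7,interpolation=cv2.INTER_CUBIC))
E
```

```text
time_s: 19.38
tool_pos: [0.5782, -0.0189, 0.1119]
tool_rot: [180.0, 0.0, 8.6]
force: [1.1, -0.4, -3.3]
grip_width: 0.0155
[-0.04036408  0.18305811  0.01222369]
time_s: 19.75
tool_pos: [0.5782, -0.0188, 0.1079]
tool_rot: [-180.0, 0.0, 8.6]
force: [-0.8, 0.5, -2.8]
grip_width: 0.0154
[-0.06388974  0.17459734 -0.02105928]
```

View pics/w11c.png

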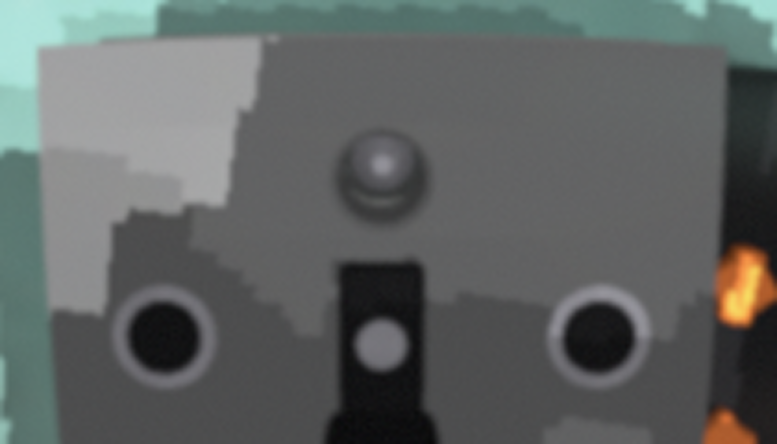

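```bash
python3 -m creep '[{"tx":0,"ty":0,"tz":0.003,"rx":0,"ry":0,"rz":0},{"tx":0,"ty":0,"tz":0.002,"rx":0,"ry":0,"rz":0},{"tx":0,"ty":0,"tz":0,"rx":0,"ry":0,"rz":0}]'
python3 -m creep '[{"tx":0,"ty":0,"tz":0.003,"rx":0,"ry":0,"rz":0},{"tx":0,"ty":0,"tz":0,"rx":0,"ry":0,"rz":0},{"tx":0,"ty":0,"tz":0,"rx":0,"ry":0,"rz":0}]'
python3 -m creep '[{"tx":0,"ty":0,"tz":0.003,"rx":0,"ry":0,"rz":0},{"tx":0,"ty":0,"tz":0,"rx":0,"ry":0,"rz":0},{"tx":0,"ty":0,"tz":0,"rx":0,"ry":0,"rz":0}]'
python3 - <<'E'
from h import *
print(env.get_obs()['wrist_torque'])
E
```

```text
time_s: 20.18
tool_pos: [0.578, -0.0189, 0.1027]
tool_rot: [-180.0, 0.0, 8.6]
force: [-1.1, -0.4, -2.8]
grip_width: 0.0153
time_s: 20.55
tool_pos: [0.5782, -0.0189, 0.1]
tool_rot: [-180.0, -0.0, 8.6]
force: [0.0, -1.0, -2.8]
grip_width: 0.0156
time_s: 20.92
tool_pos: [0.5782, -0.0189, 0.0969]
tool_rot: [-180.0, 0.0, 8.6]
force: [-0.1, -0.6, -2.8]
grip_width: 0.0155
[-0.03513083  0.17464757 -0.01889838]
```

```bash
python3 -m creep '[{"tx":0,"ty":0,"tz":0.002,"rx":0,"ry":0,"rz":0},{"tx":0,"ty":0,"tz":0,"rx":0,"ry":0,"rz":0},{"tx":0,"ty":0,"tz":0,"rx":0,"ry":0,"rz":0}]'
python3 -m creep '[{"tx":0,"ty":0,"tz":0.002,"rx":0,"ry":0,"rz":0},{"tx":0,"ty":0,"tz":0,"rx":0,"ry":0,"rz":0},{"tx":0,"ty":0,"tz":0,"rx":0,"ry":0,"rz":0}]'
python3 - <<'E'
from h import *
print(env.get_obs()['wrist_torque'])
E
```

```text
time_s: 21.3
tool_pos: [0.5785, -0.0189, 0.0955]
tool_rot: [-180.0, -0.0, 8.6]
force: [-1.4, -0.2, 1.7]
grip_width: 0.0154
time_s: 21.68
tool_pos: [0.5785, -0.0189, 0.0936]
tool_rot: [-180.0, -0.0, 8.6]
force: [-2.2, -0.1, 5.2]
grip_width: 0.0154
[-0.03664818  0.6971782  -0.02377305]
```

```bash
python3 -m creep '[{"tx":0,"ty":0,"tz":0.0015,"rx":0,"ry":0,"rz":0},{"tx":0,"ty":0,"tz":0.0015,"rx":0,"ry":0,"rz":0},{"tx":0,"ty":0,"tz":0,"rx":0,"ry":0,"rz":0},{"tx":0,"ty":0,"tz":0,"rx":0,"ry":0,"rz":0},{"tx":0,"ty":0,"tz":0,"rx":0,"ry":0,"rz":0}]'
python3 - <<'E'
from h import *
for n in ['wrist','top','scene']: c=snap(n,n+'12.png')
a=cv2.imread('pics/top12.png');b=cv2.imread('pics/scene12.png')
z=lambda i:cv2.resize(i,(390,420),interpolation=cv2.INTER_CUBIC)
cv2.imwrite('pics/c12.png',np.hstack([z(a[140:300,220:430]),z(b[120:280,220:380])]))
E
```

```text
time_s: 22.3
tool_pos: [0.5785, -0.0189, 0.0913]
tool_rot: [-180.0, -0.0, 8.6]
force: [-4.5, 0.2, 10.5]
grip_width: 0.0156
```

View pics/wrist12.png

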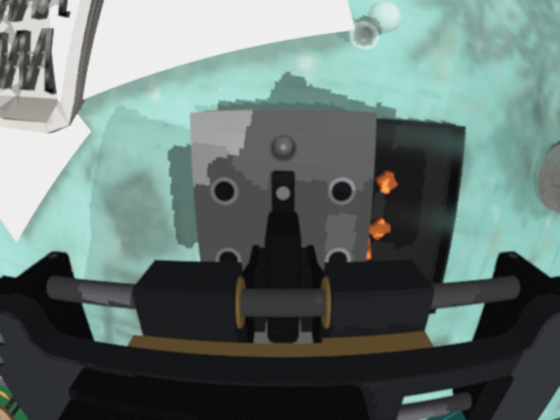

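View pics/c12.png

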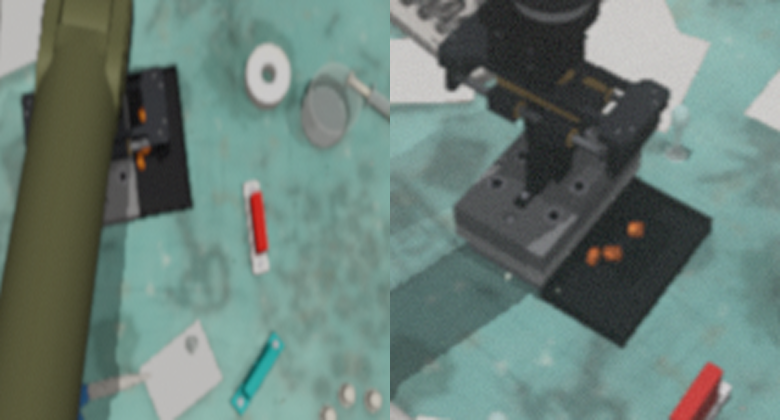

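Run:
```python
from h import *
o=env.get_obs();print(o['time_s'],o['tool_pos'],o['force'],o['grip_width'])
print(env.sign_off())
```

```text
22.45 [ 0.57850077 -0.0188724   0.09129023] [-5.42571269  0.59701818  9.92458839] 0.015686024785529665
the job is handed in; nothing more can be done
None
```

I finished the job and handed it in at 22.4 s, with the gripper still holding the upper mould half pressed down on the dowels. No verdict came back.

- **Chips:** I swept all three into the tray in one pass with the red scraper. The pictures showed them on the tray floor, and the fingertips stayed about 20 mm above the bed face.
- **Scraper:** I set it upright on open bench near x 0.50, y -0.25 m. The last top picture showed it standing there.
- **Upper half:** It slid over both dowels with no sign of jamming. It touched the face at a TCP height of about 0.0958 m.
- **Press:** I then pushed down to 0.0913 m. The sink is about 4.5 mm by position and about 4.5 mm by force (10 N read at the tool, plus about 3 N of block weight).

Three checks were less than clean:
- There is a steady 4–5 N sideways force along x, so a bore is probably leaning on its dowel within the clearance.
- I only saw the far dowel in its bore. The near one was hidden behind the gripper, so its fit is judged from the smooth descent.
- The stand's yaw read 8.2° from the plate edges but about 9° from the dowels. I set the mould half at 8.6°, between the two.

The inserts and the timer were not touched.

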